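# Hang the headphones on the hanger under the wire shelf

### The job

The headphones have been parked over the slim power supply and cover its vents. Lift them off and hang them by the crown of the headband on the bar of the steel hanger under the wire shelf, one ear cup on each side of the bar and the band near the middle of the bar. The hanger's drop is adjustable and nobody noted where it is set, so lower the band gently until you feel the bar carry it before you let go, without forcing it down, and leave the shelf and the other things on the bench undisturbed.

Things in the scene. Friction and masses are not known exactly. Their poses are not given: they have to be found in the camera images.
- headphones_center (a point): Centre of the loose rigid headphones (0.2-0.33 kg, black and grey), an upside-down U 178 wide, 160 high. The half-round headband (inner radius 70, outer 80, 30 wide) is centred on this point. x: from cup to cup; y: along the band's width; z: to the crown. Two 76 mm round ear cups below the band's ends, x = 42 to 87 on both sides, lower rims 80 mm below this point. Both sides alike; most weight is in the cups.
- headphones_crown (a point): Underside of the headband at its highest point, which is to rest on the bar: 70 mm above the centre, same axes. The band is 10 mm thick; the ear cushions lower down leave a gap of 84 mm between them.
- psu: Slim bench power supply (fixed, heavy): 180 mm deep, 70 wide, 165 high, origin at the centre of its underside, z up; x along its depth with the control panel at -x, y across its width. At the start the headband straddles its top, one ear cup beside each broad side, the crown's underside 9 mm above its top.
- hanger: Steel headphone hanger (mount fixed under the shelf); origin on the shelf's underside above the middle of its level round bar (16 mm thick). x: shelf front to back, to the robot's right; y along the bar, z up. Bar from y = -60 to +65; at +65 a drop rod goes up to the shelf; the other end is free, its tip turned up 10 mm above the bar's top, ending at y = -79. The drop is adjustable, see shelf.
- shelf: Narrow wire shelf with tins (fixed); origin on the bench under the bar's line, axes as the hanger's. Grid x = -65 to +40 mm, y = +-250, underside 282 mm up; tins reach 380. 20 mm posts at x = +25, y = +-230, feet 5 mm thick, x = -40 to +110. The hanger's rod is clamped so that its bar's top is 57 to 97 mm below the grid's underside, differently each time and not reported: feel or look.
Mind the look-alikes: they are no part of the job. What is shaped like the part that bears headphones_center but blue or green is not meant.

How it is judged:
On the way:
1. the headband rests on the bar of the hanger while the fingers still hold the headphones (contact force between headphones and hanger above 0.4 N and contact force between the fingers and headphones above 0.4 N and z of headphones_center in the frame of hanger between -0.175 and -0.1 m and y of headphones_center in the frame of hanger between -0.055 and 0.055 m and x of headphones_center in the frame of hanger between -0.05 and 0.05 m), for 0.1 s.
At the end, for the whole second after the job is handed in: The headphones hang released and at rest with the headband on the bar: upright within 0.25 rad, square to it within 0.35 rad, the band within 45 mm along the bar of its middle, the centre within 25 mm of the bar's line seen from above and 119 to 175 mm below the shelf's grid (x of headphones_center in the frame of hanger between -0.025 and 0.025 m and y of headphones_center in the frame of hanger between -0.045 and 0.045 m and z of headphones_center in the frame of hanger between -0.175 and -0.119 m and angle between headphones_center's own z axis and vertical below 0.25 rad and angle between the y axis of headphones_center and the y axis of hanger, either way round below 0.35 rad and contact force between headphones and hanger above 0.8 N and linear speed of headphones below 0.03 m/s and angular speed of headphones below 0.3 rad/s); the robot touches nothing.
It fails at once if the robot or the headphones knock or push the shelf, or the robot the hanger, with over 25 N (contact force between any of the arm, the fingers, headphones and shelf above 25 N or contact force between any of the arm, the fingers and hanger above 25 N).
It fails at once if the headphones are pressed or struck on the hanger with over 18 N (contact force between headphones and hanger above 18 N).
It fails at once if the headphones are forced down on the hanger (over 7 N) until they stand askew (over 0.17 rad) (contact force between headphones and hanger above 7 N and angle between headphones_center's own z axis and vertical above 0.17 rad).
It fails at once if another loose thing on the bench is moved by more than 30 mm (distance of any of tin, solder_reel, screwdriver, brush, parts_box, flux_jar, paint_can from where it was at the start of the episode above 0.03 m).
It also fails if it takes over 54 s, if anything falls off the work surface, if the arm or the gripper's body presses on something with over 40 N, if the wrist force passes 120 N, or if a joint passes its speed limit or range.

### The arm

A 7-joint arm with a two-finger parallel gripper is mounted at the origin on the work surface. World frame = base frame: x ahead of the robot, y to its left, z up, the work surface at z = 0. Lengths are in m, angles in rad, forces in N, time in s.
With the tool pointing down it reaches from about 0.425 to 0.875 m from the base axis. Payload 4.7 kg.
Tool frame: the origin (TCP) lies between the finger pads; the fingertips stand 14 mm ahead of it and the grasp point (between the pads) lies 5 mm behind it; z points along the fingers, y is the line along which they close (so a half turn about z gives the same grasp; the last joint's range is limited). The gripper opens to 87 mm and grips with 3 to 60 N. Pads are 19 mm wide; open, the fingers measure 117 mm over their backs; the gripper's body (75 mm by 190 mm) begins 51 mm behind the grasp point.
Start: joints at [-1.175, 0.321, -0.07, 1.45, 0.023, 1.371, -0.057], TCP at [0.242, 0.603, 0.237] pointing down, gripper open.
Joint ranges: [-2.86, 2.86], [-0.3, 2.09], [-1.38, 1.24], [0.06, 2.45], [-1.56, 4.7], [0.09, 2.05], [-2.69, 2.69]. Speed limits (rad/s): [2.57, 2.57, 3.14, 3.14, 3.14, 3.14, 3.14].

### API

Orientations are given as a rotation vector (axis times angle).
In Python, from bench import ctrl gives the robot as it stands.
- The arm moves only by the shell command python3 -m inch 'ROWS' [OPENING] [FORCE]. ROWS is JSON, a list of rows, each a list of 6 numbers: the shift along the world's x, y, z in mm, then the turn, a rotation vector about the world's x, y, z in degrees. In form: [[tx, ty, tz, rx, ry, rz], ...]. A call has 1 to 20 rows; each row is the pose to reach, as a shift and turn from the pose commanded when the call began; what a row does not reach only later rows make up. A row lasts 1/8 s, in which the tool goes at most 62.5 mm and 10.7 degrees, less where a joint would pass 70% of its speed; a pose out of reach is approached as far as the arm can. A call with a gripper value outside its range is refused whole. OPENING is the finger opening in mm, from 0 to 87, set as the call begins (- or left out, the last holds). The fingers move at their own pace and stop on an object; FORCE is the grip in N (left out, the last holds). Time passes only in rows, so rows that repeat a pose let the fingers close. It gives the time, the measured TCP pose, the force, the opening and the grip force at its end, in the units of the state.
- ctrl.get_state(): the state, without advancing time (a new reading comes with each control period).
- ctrl.get_image(name): name is "side" or "top"; returns (picture, depth): 400x640x3 uint8, red, green, blue; 400x640 float32, m along the optical axis (not along the pixel's ray), 0 where there is no reading.
- ctrl.camera_params(name): a dict with "mtx" (3x3 intrinsics, pixels), "T" (4x4, takes a point from camera to world coordinates). Camera axes: x right, y down, z forward; pixel columns grow to the right and rows downward; lengths in m; the calibration is good to about 2 mm. A picture is of the moment at which its call begins. camera_params takes no time and is no camera call.
- ctrl.close_job(): hands the job in; it is judged then, once.
The state is a dict: "time": time; "joint_positions": joint angles; "qd": joint speeds; "joint_torque": joint torques, N m; "position": TCP position; "tool_rot": TCP orientation; "ft_force": force on the tool from outside, world axes, zero at the start; "torque": the same for the moment, N m; "grip_width": opening from 0.0 (shut) to 1.0 (fully open); "grip_force": force on a finger pad.
Only numpy, scipy, OpenCV 4.12 (cv2) and the standard library are available. Lean on these libraries where they do the work, as an engineer would, in place of code of your own. Each camera call takes 0.05 s, during which the arm holds its last target. There are 200 camera calls.

## Working session

There is one attempt and no reset: what is moved stays moved. The work goes in short steps, Python scripts to look and compute and a shell command to move; the robot and the scene stay as the last step left them, time stands still between calls to the robot, and variables do not carry over. Pictures are saved under pics/ and viewed, at most 10 in all, crops included, and the job is handed in when it is done.

```bash
ls; mkdir -p pics
cat > h.py <<'E'
import numpy as np, cv2
from bench import ctrl
def snap(n):
    im,d=ctrl.get_image(n); p=ctrl.camera_params(n); np.savez(f'{n}.npz',im=im,d=d,K=p['mtx'],T=p['T']); return im,d,p['mtx'],p['T']
def load(n):
    z=np.load(f'{n}.npz'); return z['im'],z['d'],z['K'],z['T']
def cloud(d,K,T):
    v,u=np.mgrid[:d.shape[0],:d.shape[1]]
    c=np.stack([(u-K[0,2])/K[0,0]*d,(v-K[1,2])/K[1,1]*d,d],-1)
    P=c@T[:3,:3].T+T[:3,3]; P[d==0]=np.nan; return P
E
python3 - <<'E'
from h import *
for n in('side','top'):
    im,d,K,T=snap(n); cv2.imwrite(f'pics/{n}0.png',im[...,::-1]); print(n,K.round(1).tolist(),T.round(3).tolist())
s=ctrl.get_state(); print(s)
E
```

```text
pics
side [[439.6, 0.0, 320.0], [0.0, 439.6, 195.8], [0.0, 0.0, 1.0]] [[0.306, -0.688, 0.658, -0.365], [-0.952, -0.213, 0.219, -0.186], [-0.01, -0.694, -0.72, 1.085], [0.0, 0.0, 0.0, 1.0]]
top [[502.7, 0.0, 319.7], [0.0, 502.7, 202.8], [0.0, 0.0, 1.0]] [[-0.016, -0.994, 0.11, 0.31], [-1.0, 0.016, -0.003, 0.104], [0.001, -0.11, -0.994, 1.495], [0.0, 0.0, 0.0, 1.0]]
{'time': 0.1, 'joint_positions': array([-1.17489914,  0.32175683, -0.07006979,  1.45152595,  0.02261666,
        1.37080983, -0.05689402]), 'qd': array([-0.00020905, -0.00344748, -0.00056935, -0.00425952, -0.0007339 ,
       -0.00165119,  0.00037038]), 'joint_torque': array([-3.34647211e-04, -4.92567945e+01, -4.05844487e-01, -3.13396382e+01,
       -6.40442083e-02,  3.94497660e-02,  8.48318450e-05]), 'position': array([0.24206796, 0.60274493, 0.23557917]), 'tool_rot': array([-5.96014506e-01, -3.08431925e+00,  2.67054934e-03]), 'ft_force': array([ 0.28768936, -1.13205045,  0.65666564]), 'torque': array([ 0.01547972, -0.00289326,  0.04293632]), 'grip_force': 0.0, 'grip_width': 0.9960746157258292}
```

View pics/side0.png

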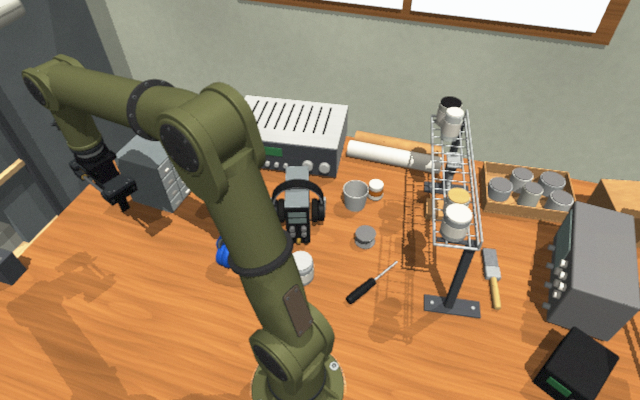

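View pics/top0.png

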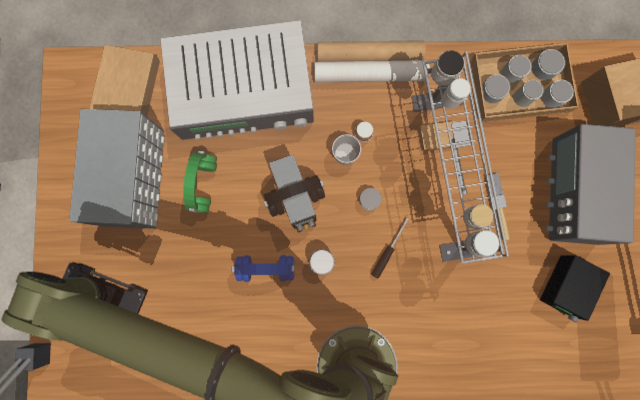

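The side view shows the headphones at about (298,200) on the slim PSU and the wire shelf at about (455,180). In the top view the headphones are at (295,193), and the shelf runs from (440,70) to (482,250). The green and blue look-alikes lie on the bench.

Run:
```python
from h import *
im,d,K,T=load('top'); P=cloud(d,K,T); hsv=cv2.cvtColor(im,cv2.COLOR_RGB2HSV)
roi=np.zeros(d.shape,bool); roi[140:240,250:340]=1
def rect(m,n):
    p=P[m][:,:2]; r=cv2.minAreaRect((p*1000).astype(np.float32)); print(n,m.sum(),'z',np.nanmedian(P[m][:,2]).round(4),'c',np.round(r[0],1),'s',np.round(r[1],1),'a',round(r[2],1),'box',cv2.boxPoints(r).round(0).tolist())
z=P[...,2]
rect(roi&(z>.155)&(z<.172),'psu top'); rect(roi&(z>.1)&(z<.2)&(hsv[...,2]<80),'phones dark'); rect(roi&(z>.176)&(z<.2),'crown')
print(np.histogram(z[roi],bins=np.arange(0,.22,.01)))
# shelf
roi=np.zeros(d.shape,bool); roi[50:270,405:515]=1
rect(roi&(z>.275)&(z<.30),'grid')
rect(roi&(z>.36)&(z<.4),'tins')
m=roi&(z>.15)&(z<.245); print('mid',m.sum()); v,u=np.nonzero(m); 
for i in range(0,len(v),max(1,len(v)//40)): print(u[i],v[i],P[v[i],u[i]].round(3),im[v[i],u[i]])
im2,d2,K2,T2=load('side'); 
a=cv2.resize(im[50:270,400:520],None,fx=2.7,fy=2.7,interpolation=cv2.INTER_CUBIC)
b=cv2.resize(im2[90:320,400:510],None,fx=2.58,fy=2.58,interpolation=cv2.INTER_CUBIC)
h=min(a.shape[0],b.shape[0]); cv2.imwrite('pics/crop1.png',np.hstack([a[:h],b[:h]])[...,::-1])
P2=cloud(d2,K2,T2); z=P2[...,2]; m=np.zeros(d.shape,bool); m[90:260,400:500]=1; m&=(z>.16)&(z<.25)
v,u=np.nonzero(m); print('side mid',len(v))
for i in range(0,len(v),max(1,len(v)//40)): print(u[i],v[i],P2[v[i],u[i]].round(3),im2[v[i],u[i]])
```

```text
psu top 1588 z 0.1655 c [496.8 172.9] s [180.4 130.8] a 18.7 box [[390.0, 206.0], [432.0, 82.0], [603.0, 140.0], [561.0, 264.0]]
phones dark 691 z 0.1726 c [458.9 161.1] s [101.5 158.9] a 19.0 box [[385.0, 220.0], [437.0, 69.0], [533.0, 103.0], [481.0, 253.0]]
crown 310 z 0.1823 c [493.2 170.6] s [30.6 82.7] a 19.5 box [[465.0, 205.0], [493.0, 127.0], [521.0, 137.0], [494.0, 215.0]]
(array([3647,   26,   22,   41,   14,   23,   42,  108,  175,  152,   30,
         37,   27,   34,   63,   91, 1433,  258,  220,    4,    0]), array([0.  , 0.01, 0.02, 0.03, 0.04, 0.05, 0.06, 0.07, 0.08, 0.09, 0.1 ,
       0.11, 0.12, 0.13, 0.14, 0.15, 0.16, 0.17, 0.18, 0.19, 0.2 , 0.21]))
grid 2737 z 0.2888 c [ 553.2 -248.6] s [507.8 107.5] a 8.4 box [[294.0, -233.0], [310.0, -339.0], [812.0, -265.0], [797.0, -158.0]]
tins 1103 z 0.3646 c [ 552.7 -238.9] s [482.2  61.8] a 7.9 box [[310.0, -241.0], [318.0, -303.0], [796.0, -236.0], [787.0, -175.0]]
mid 235
447 85 [ 0.776 -0.253  0.166] [80 75 70]
453 136 [ 0.616 -0.242  0.24 ] [139 111  85]
452 139 [ 0.612 -0.244  0.223] [103  86  74]
452 141 [ 0.609 -0.2
[... 3246 characters left out ...]
.199] [175 176 172]
450 186 [ 0.59  -0.258  0.201] [157 157 153]
451 187 [ 0.588 -0.261  0.2  ] [104 105 104]
447 190 [ 0.575 -0.252  0.197] [186 189 184]
464 250 [ 0.335 -0.31   0.245] [33 31 34]
464 253 [ 0.326 -0.31   0.244] [34 33 35]
466 254 [ 0.32  -0.314  0.25 ] [61 63 63]
463 255 [ 0.329 -0.31   0.233] [35 36 37]
469 255 [ 0.321 -0.321  0.248] [56 57 59]
462 256 [ 0.334 -0.31   0.222] [25 27 28]
468 256 [ 0.323 -0.321  0.241] [58 59 61]
461 257 [ 0.337 -0.309  0.213] [47 42 38]
467 257 [ 0.321 -0.319  0.239] [55 55 59]
461 258 [ 0.336 -0.31   0.212] [28 28 33]
467 258 [ 0.322 -0.32   0.234] [56 55 60]
460 259 [ 0.34  -0.309  0.202] [96 67 45]
466 259 [ 0.321 -0.319  0.23 ] [55 55 56]
```

View pics/crop1.png

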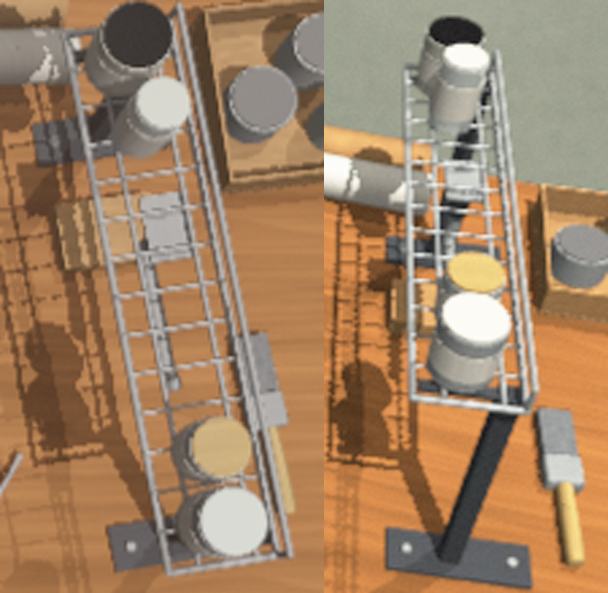

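The bar shows through the grid: it is at z≈0.203, from the rod at (0.61,-0.25) to the free tip at (0.47,-0.27). The gripper body won't fit between band and grid, so I'll grip the band at 45° on its left side with the tool tilted 45°. Next I'll refine the poses.

```bash
cat >> h.py <<'E'
from scipy.spatial.transform import Rotation as R
def rel(pos,Rt):
    s=ctrl.get_state(); return np.round((np.array(pos)-s['position'])*1000,1), np.round((Rt*R.from_rotvec(s['tool_rot']).inv()).as_rotvec(degrees=True),1)
E
python3 - <<'E'
from h import *
im,d,K,T=load('top'); P=cloud(d,K,T); z=P[...,2]
roi=np.zeros(d.shape,bool); roi[140:240,250:340]=1
def frame(p,a):
    h=np.array([np.cos(a),np.sin(a)]); t=np.array([-h[1],h[0]]); return p[:,:2]@h,p[:,:2]@t
a=np.radians(19)
for n,m in(('psu',roi&(z>.161)&(z<.169)),('band',roi&(z>.177)&(z<.19)),('cups',roi&(z>.07)&(z<.105))):
    l,t=frame(P[m],a); print(n,np.percentile(l,[1,5,50,95,99]).round(4),np.percentile(t,[1,5,50,95,99]).round(4))
m=roi&(z>.161)&(z<.169); l,t=frame(P[m],a)
# angle from psu long edges
for q in(-1,1):
    ed=[];
    for c in np.arange(.44,.61,.008):
        k=abs(l-c)<.004
        if k.sum()>5: ed.append((c,np.percentile(q*t[k],97)*q))
    ed=np.array(ed); f=np.polyfit(ed[:,0],ed[:,1],1); print('edge slope deg',np.degrees(f[0]),f@[.52,1])
roi=np.zeros(d.shape,bool); roi[138:200,440:475]=1
m=roi&(z>.195)&(z<.208); p=P[m]; f=np.polyfit(p[:,0],p[:,1],1); print('bar',m.sum(),np.degrees(np.arctan(f[0])),f@[.555,1],np.percentile(p[:,2],[50,80,95]))
print('chest',np.nanpercentile(P[120:210,85:130].reshape(-1,3),[2,50,98],axis=0))
h=np.array([np.cos(a),np.sin(a),0]); c=np.array([.4935,.171,.104]); r=np.array([h[1],-h[0],0])
Rt=R.from_rotvec(-np.pi/4*h)*R.from_matrix(np.c_[np.cross(h,[0,0,-1]),h,[0,0,-1]])
g=c-.0544*r+[0,0,.0544]; pre=g-.085*r+[0,0,.085]
print(g,pre,rel(pre,Rt),Rt.as_matrix().round(2))
E
```

```text
psu [0.4373 0.444  0.5199 0.6077 0.6138] [-0.0508 -0.0308  0.0036  0.0367  0.0583]
band [0.5067 0.5079 0.5211 0.5354 0.5367] [-0.0334 -0.029   0.0021  0.0348  0.0399]
cups [0.424  0.429  0.5014 0.5819 0.6259] [-0.1536 -0.1441 -0.0106  0.0813  0.0862]
edge slope deg 0.8547701659971993 -0.03436934845064496
edge slope deg -0.00034616268955544043 0.04093857555823666
bar 189 8.4210857067024 -0.2611885702663978 [0.20204098 0.20419278 0.20627345]
chest [[0.44981387 0.59719506 0.19538203]
 [0.56356315 0.65388729 0.20075184]
 [0.67903822 0.71049541 0.20625088]]
[0.47578909 0.22243621 0.1584    ] [0.4481158  0.30280529 0.2434    ] (array([ 206. , -299.9,    7.8]), array([-33.5, -32. , -46.5])) [[-0.23  0.95  0.23]
 [ 0.67  0.33 -0.67]
 [-0.71  0.   -0.71]]
```

```bash
python3 -m inch '[[0,0,50,0,0,0],[0,0,100,0,0,0],[30,-45,110,0,0,-10],[60,-90,110,0,0,-20],[90,-130,110,0,0,-30],[120,-180,110,-8,-8,-37],[150,-220,100,-16,-16,-42],[180,-260,80,-25,-25,-45],[204,-298,50,-33.5,-32,-46.5],[204,-298,20,-33.5,-32,-46.5],[204,-298,8,-33.5,-32,-46.5],[204,-298,8,-33.5,-32,-46.5],[204,-298,8,-33.5,-32,-46.5],[204,-298,8,-33.5,-32,-46.5]]' 60 40
python3 - <<'E'
from h import *
s=ctrl.get_state(); print(s['joint_positions'],s['qd'])
a=np.radians(19); h=np.array([np.cos(a),np.sin(a),0]); 
Rt=R.from_rotvec(-np.pi/4*h)*R.from_matrix(np.c_[np.cross(h,[0,0,-1]),h,[0,0,-1]])
print(rel([.4464,.3043,.2434],Rt),rel([.4741,.2239,.1584],Rt))
E
```

```text
time: 1.85
position: [0.4469, 0.3054, 0.2465]
tool_rot: [1.418, 1.985, -0.58]
ft_force: [0.1, 0.2, 0.1]
grip_width: 0.693
grip_force: 0.0
[-1.12856404  0.38070115  0.13925587  1.56576495  0.55058309  1.70707855
 -0.72490964] [-0.00221651  0.00718177 -0.00287689  0.0069384  -0.00214736 -0.00069657
 -0.00246519]
(array([-0.5, -1.1, -3.1]), array([-0.3,  0.2, -0. ])) (array([ 27.2, -81.5, -88.1]), array([-0.3,  0.2, -0. ]))
```

```bash
python3 -m inch '[[8,-24,-26,0,0,0],[16,-48,-52,0,0,0],[22,-65,-70,0,0,0],[25,-74,-80,0,0,0],[27,-81,-88,0,0,0],[27,-81,-88,0,0,0],[27,-81,-88,0,0,0]]'
python3 - <<'E'
from h import *
out=[]
for n,(y,x) in(('side',(120,220)),('top',(120,200))):
    im,d,K,T=snap(n); out.append(cv2.resize(im[y:y+150,x:x+160],None,fx=2.5,fy=2.5))
cv2.imwrite('pics/g1.png',np.hstack(out)[...,::-1])
a=np.radians(19); h=np.array([np.cos(a),np.sin(a),0]); 
Rt=R.from_rotvec(-np.pi/4*h)*R.from_matrix(np.c_[np.cross(h,[0,0,-1]),h,[0,0,-1]])
print(rel([.4741,.2239,.1584],Rt))
E
```

```text
time: 2.72
position: [0.4733, 0.2252, 0.1571]
tool_rot: [1.415, 1.986, -0.582]
ft_force: [0.2, 0.0, 0.1]
grip_width: 0.687
grip_force: 0.0
(array([ 0.8, -1.3,  1.4]), array([-0.1,  0.1, -0.1]))
```

View pics/g1.png

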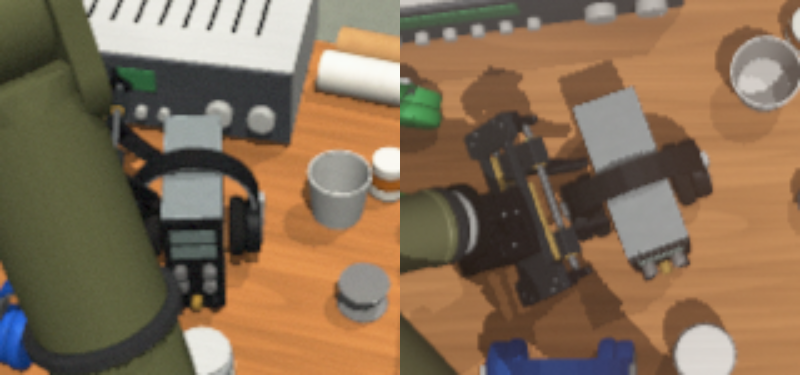

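The fingers straddle the left shoulder of the band, at about (585,190) in the right-hand picture. I'll close them and lift.

```bash
python3 -m inch '[[0,0,0,0,0,0],[0,0,0,0,0,0],[0,0,0,0,0,0],[0,0,0,0,0,0],[0,0,0,0,0,0],[0,0,0,0,0,0]]' 0 55; python3 -m inch '[[0,0,5,0,0,0],[0,0,10,0,0,0],[0,0,20,0,0,0],[0,0,35,0,0,0],[0,0,35,0,0,0]]'
python3 - <<'E'
from h import *
im,d,K,T=snap('side'); cv2.imwrite('pics/g2.png',cv2.resize(im[100:300,200:400],None,fx=2.5,fy=2.5)[...,::-1])
E
```

```text
time: 3.58
position: [0.4731, 0.2242, 0.1566]
tool_rot: [1.416, 1.985, -0.585]
ft_force: [-1.1, -0.2, -0.1]
grip_width: 0.344
grip_force: 55.0
time: 4.2
position: [0.4739, 0.2248, 0.1933]
tool_rot: [1.417, 1.985, -0.58]
ft_force: [0.3, 0.0, -3.3]
grip_width: 0.336
grip_force: 55.0
```

View pics/g2.png

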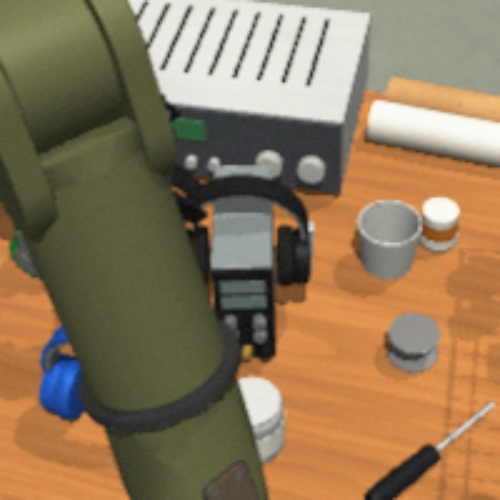

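```bash
python3 -m inch '[[0,0,25,0,0,0],[0,0,55,0,0,0],[0,0,85,0,0,0],[0,0,115,0,0,0],[0,0,140,0,0,0],[0,0,140,0,0,0],[0,0,140,0,0,0]]'
python3 - <<'E'
from h import *
out=[]
for n,(y,x) in(('side',(60,220)),('top',(100,200))):
    im,d,K,T=snap(n); out.append(cv2.resize(im[y:y+180,x:x+180],None,fx=2.2,fy=2.2))
cv2.imwrite('pics/g3.png',np.hstack(out)[...,::-1])
print(ctrl.get_state()['joint_positions'])
E
```

```text
time: 5.12
position: [0.4728, 0.224, 0.3302]
tool_rot: [1.415, 1.986, -0.587]
ft_force: [-0.5, -0.3, -2.6]
grip_width: 0.335
grip_force: 55.0
[-1.06691466  0.22825575  0.18310337  1.59288193  0.62015151  1.7560837
 -0.56647688]
```

View pics/g3.png

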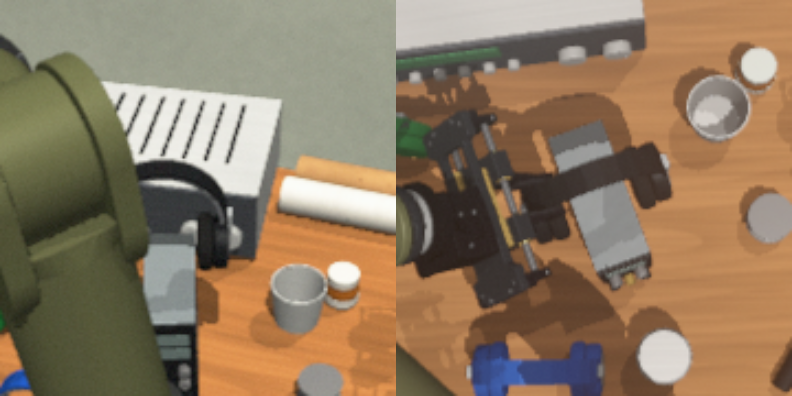

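```bash
cat > tilt.py <<'E'
from h import *
from scipy.optimize import least_squares
def centre(P,im,tcp,a,zmin):
    """circle (r=80) through band's top in the plane across the band; nominal centre = tcp + 54.4 right - 54.4 down"""
    h=np.array([np.cos(a),np.sin(a),0]); r=np.array([h[1],-h[0],0])
    Q=P.reshape(-1,3)-tcp; c=im.reshape(-1,3)
    l,x,z=Q@h,Q@r,Q[:,2]
    k=(abs(l)<.025)&(x>.012)&(x<.125)&(z>zmin)&(z<.06)&(c.max(1)<90)
    f=least_squares(lambda p:np.hypot(x[k]-p[0],z[k]-p[1])-.080,[.054,-.054],loss='soft_l1',f_scale=.002)
    print('n',k.sum(),'l',np.percentile(l[k],[3,50,97]).round(4),'centre rel (right,up)',f.x.round(4),'rms',np.std(f.fun).round(4),'tilt deg',np.degrees(np.arctan2(f.x[1],f.x[0])+np.pi/4).round(2),'xr',x[k].min().round(3),x[k].max().round(3))
E
python3 - <<'E'
from tilt import *
for n in('top','side'):
    im,d,K,T=load(n); centre(cloud(d,K,T),im,ctrl.get_state()['position'],np.radians(19),-.02)
E
```

```text
n 607 l [-0.0131  0.0006  0.0148] centre rel (right,up) [ 0.0548 -0.0522] rms 0.0026 tilt deg 1.4 xr 0.012 0.125
n 311 l [-0.0144 -0.0057  0.0117] centre rel (right,up) [ 0.0544 -0.0534] rms 0.0029 tilt deg 0.55 xr 0.025 0.124
```

Run:
```python
from h import *
im,d,K,T=load('top'); P=cloud(d,K,T).reshape(-1,3)
k=(P[:,0]>.33)&(P[:,0]<.56)&(P[:,1]<.06)&(P[:,1]>-.19)&(P[:,2]>.02)&(P[:,2]<.3)
for y in np.arange(-.19,.06,.02):
    q=P[k&(abs(P[:,1]-y)<.01)]
    if len(q): print(y.round(2),len(q),q[:,2].max().round(3),q[:,0].min().round(3),q[:,0].max().round(3))
a=np.radians(8.4); h=np.array([np.cos(a),np.sin(a),0]); r=np.array([h[1],-h[0],0])
Rt=R.from_rotvec(-np.pi/4*h)*R.from_matrix(np.c_[np.cross(h,[0,0,-1]),h,[0,0,-1]])
print(rel([.4393,-.2170,.205],Rt))
```

```text
-0.15 4 0.024 0.402 0.425
-0.13 7 0.026 0.37 0.396
-0.11 16 0.03 0.332 0.349
-0.09 14 0.03 0.332 0.344
-0.07 91 0.049 0.457 0.51
-0.05 146 0.049 0.454 0.516
-0.03 120 0.049 0.454 0.513
-0.01 8 0.042 0.476 0.497
(array([ -33.5, -440.9, -125. ]), array([  0.1,  -0. , -10.7]))
```

```bash
python3 -m inch '[[0,-10,0,0,0,0],[-5,-30,0,0,0,-1],[-10,-60,0,0,0,-3],[-15,-90,0,0,0,-5],[-20,-120,0,0,0,-7],[-25,-150,0,0,0,-9],[-30,-180,0,0,0,-10.7],[-33,-205,-5,0,0,-10.7],[-33,-220,-20,0,0,-10.7],[-33,-225,-45,0,0,-10.7],[-33,-225,-70,0,0,-10.7],[-33,-225,-95,0,0,-10.7],[-33,-225,-115,0,0,-10.7],[-33,-225,-125,0,0,-10.7],[-33,-225,-125,0,0,-10.7],[-33,-225,-125,0,0,-10.7]]'
python3 - <<'E'
from tilt import *
s=ctrl.get_state(); print(s['joint_positions'])
im,d,K,T=snap('top'); centre(cloud(d,K,T),im,s['position'],np.radians(8.4),-.02)
a=np.radians(8.4); h=np.array([np.cos(a),np.sin(a),0]); r=np.array([h[1],-h[0],0])
Rt=R.from_rotvec(-np.pi/4*h)*R.from_matrix(np.c_[np.cross(h,[0,0,-1]),h,[0,0,-1]])
print(rel([.4393,-.2170,.205],Rt))
E
```

```text
time: 7.22
position: [0.4406, -0.0008, 0.2073]
tool_rot: [1.612, 1.864, -0.664]
ft_force: [-0.7, 0.5, -2.8]
grip_width: 0.34
grip_force: 55.0
[-0.91348585  0.05532579  0.31789405  2.0466941   0.67863574  1.47257504
 -0.67023789]
n 489 l [-0.0134  0.0009  0.0155] centre rel (right,up) [ 0.055  -0.0524] rms 0.0029 tilt deg 1.39 xr 0.012 0.125
(array([  -1.4, -216.3,   -2.4]), array([-0.1,  0.2,  0.1]))
```

```bash
python3 -m inch '[[0,-10,0,0,0,0],[0,-30,0,0,0,0],[0,-55,-1,0,0,0],[0,-80,-1,0,0,0],[0,-105,-1,0,0,0],[0,-130,-1,0,0,0],[0,-155,-1,0,0,0],[0,-175,-1,0,0,0],[-1,-195,-2,0,0,0],[-1,-208,-2,0,0,0],[-1,-216,-2,0,0,0],[-1,-216,-2,0,0,0],[-1,-216,-2,0,0,0]]'
python3 - <<'E'
from tilt import *
s=ctrl.get_state(); print(s['joint_positions'])
out=[]
for n,(y,x) in(('side',(90,380)),('top',(60,350))):
    im,d,K,T=snap(n); out.append(cv2.resize(im[y:y+220,x:x+160],None,fx=2.5,fy=2.5)); centre(cloud(d,K,T),im,s['position'],np.radians(8.4),-.02)
cv2.imwrite('pics/g4.png',np.hstack(out)[...,::-1])
a=np.radians(8.4); h=np.array([np.cos(a),np.sin(a),0]); r=np.array([h[1],-h[0],0])
Rt=R.from_rotvec(-np.pi/4*h)*R.from_matrix(np.c_[np.cross(h,[0,0,-1]),h,[0,0,-1]])
print(rel([.4393,-.2170,.205],Rt))
E
```

```text
time: 8.9
position: [0.4396, -0.2161, 0.2046]
tool_rot: [1.611, 1.866, -0.665]
ft_force: [0.0, -1.0, -2.7]
grip_width: 0.334
grip_force: 55.0
[-0.6964383  -0.12196362  0.52908341  2.20401321  0.91157683  1.24475174
 -0.427338  ]
n 101 l [-0.0135 -0.0046  0.0139] centre rel (right,up) [ 0.0538 -0.0534] rms 0.0025 tilt deg 0.21 xr 0.018 0.124
n 292 l [-0.0135 -0.0009  0.0153] centre rel (right,up) [ 0.0543 -0.0523] rms 0.0032 tilt deg 1.08 xr 0.012 0.125
(array([-0.3, -0.8,  0.4]), array([-0. ,  0.1, -0. ]))
```

View pics/g4.png

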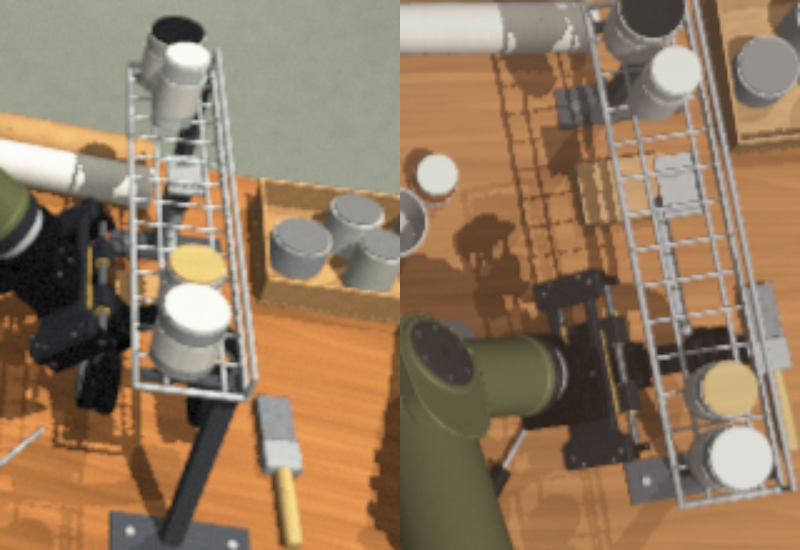

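The band is under the grid, just in front of the bar's free tip (about (685,335) in the right-hand picture), with the gripper body clear of the grid. I'll slide it in along the bar.

```bash
python3 -m inch '[[5,0.7,0,0,0,0],[12,1.8,0,0,0,0],[20,3,0,0,0,0],[28,4.1,0,0,0,0],[36,5.3,0,0,0,0],[40,5.9,0,0,0,0],[40,5.9,0,0,0,0]]'; python3 -m inch '[[6,0.9,0,0,0,0],[14,2,0,0,0,0],[24,3.5,0,0,0,0],[34,5,0,0,0,0],[44,6.5,0,0,0,0],[54,8,0,0,0,0],[62,9.1,0,0,0,0],[67,9.9,0,0,0,0],[67,9.9,0,0,0,0],[67,9.9,0,0,0,0]]'
python3 - <<'E'
from tilt import *
s=ctrl.get_state()
for n in('side','top'):
    im,d,K,T=snap(n); centre(cloud(d,K,T),im,s['position'],np.radians(8.4),-.02)
a=np.radians(8.4); h=np.array([np.cos(a),np.sin(a),0]); r=np.array([h[1],-h[0],0])
Rt=R.from_rotvec(-np.pi/4*h)*R.from_matrix(np.c_[np.cross(h,[0,0,-1]),h,[0,0,-1]])
c=np.array([.555,-.261,.204-.07])
print('to touch nominal',rel(c-.0545*r+[0,0,.053],Rt))
E
```

```text
time: 9.88
position: [0.4794, -0.2109, 0.2046]
tool_rot: [1.612, 1.865, -0.666]
ft_force: [0.0, 0.3, -2.4]
grip_width: 0.337
grip_force: 55.0
time: 11.12
position: [0.5459, -0.2012, 0.2045]
tool_rot: [1.612, 1.865, -0.666]
ft_force: [-0.0, 0.3, -2.6]
grip_width: 0.333
grip_force: 55.0
n 138 l [-0.0141  0.0056  0.0171] centre rel (right,up) [ 0.0551 -0.0533] rms 0.0026 tilt deg 0.96 xr 0.016 0.124
n 296 l [-0.0141 -0.0026  0.0152] centre rel (right,up) [ 0.0551 -0.0525] rms 0.0045 tilt deg 1.36 xr 0.012 0.124
to touch nominal (array([  1.2,  -6. , -17.5]), array([-0. ,  0.1,  0.1]))
```

Next I'll centre it over the bar and lower most of the way, then feel for contact.

```bash
python3 -m inch '[[0,-3,0,0,0,0],[1,-6,-3,0,0,0],[1,-6,-6,0,0,0],[1,-6,-9,0,0,0],[1,-6,-12,0,0,0],[1,-6,-12,0,0,0],[1,-6,-12,0,0,0]]'; for i in 1; do :; done; python3 -m inch '[[0,0,-1,0,0,0],[0,0,-2,0,0,0],[0,0,-2,0,0,0],[0,0,-2,0,0,0]]'
```

```text
time: 12.1
position: [0.5473, -0.207, 0.1926]
tool_rot: [1.612, 1.865, -0.666]
ft_force: [-0.2, 0.6, -2.9]
grip_width: 0.338
grip_force: 55.0
time: 12.6
position: [0.5472, -0.207, 0.1906]
tool_rot: [1.612, 1.865, -0.666]
ft_force: [0.1, -0.1, -2.8]
grip_width: 0.333
grip_force: 55.0
```

```bash
python3 -m inch '[[0,0,-1,0,0,0],[0,0,-1.5,0,0,0],[0,0,-1.5,0,0,0],[0,0,-1.5,0,0,0]]'
```

```text
time: 13.1
position: [0.5472, -0.207, 0.1891]
tool_rot: [1.612, 1.865, -0.666]
ft_force: [0.9, 0.0, -3.2]
grip_width: 0.336
grip_force: 55.0
```

```bash
python3 -m inch '[[0,0,-0.7,0,0,0],[0,0,-1.2,0,0,0],[0,0,-1.2,0,0,0],[0,0,-1.2,0,0,0]]'
```

```text
time: 13.6
position: [0.5472, -0.207, 0.1879]
tool_rot: [1.612, 1.865, -0.666]
ft_force: [0.4, -1.0, -3.3]
grip_width: 0.338
grip_force: 55.0
```

```bash
python3 -m inch '[[0,0,-0.5,0,0,0],[0,0,-1,0,0,0],[0,0,-1,0,0,0],[0,0,-1,0,0,0]]'
```

```text
time: 14.1
position: [0.5472, -0.207, 0.1869]
tool_rot: [1.612, 1.865, -0.666]
ft_force: [-0.7, -0.8, -2.6]
grip_width: 0.334
grip_force: 55.0
```

```bash
python3 -m inch '[[0,0,-0.4,0,0,0],[0,0,-0.8,0,0,0],[0,0,-0.8,0,0,0],[0,0,-0.8,0,0,0]]'
```

```text
time: 14.6
position: [0.5472, -0.207, 0.1861]
tool_rot: [1.612, 1.865, -0.666]
ft_force: [0.2, 0.1, -3.2]
grip_width: 0.335
grip_force: 55.0
```

```bash
python3 -m inch '[[0,0,-0.4,0,0,0],[0,0,-0.8,0,0,0],[0,0,-0.8,0,0,0],[0,0,-0.8,0,0,0]]'
```

```text
time: 15.1
position: [0.5472, -0.207, 0.1853]
tool_rot: [1.612, 1.865, -0.666]
ft_force: [-0.1, 0.8, -2.8]
grip_width: 0.338
grip_force: 55.0
```

```bash
python3 -m inch '[[0,0,-0.4,0,0,0],[0,0,-0.8,0,0,0],[0,0,-0.8,0,0,0],[0,0,-0.8,0,0,0]]'
```

```text
time: 15.6
position: [0.5473, -0.2071, 0.1846]
tool_rot: [1.612, 1.864, -0.666]
ft_force: [-0.1, -0.0, -0.7]
grip_width: 0.337
grip_force: 55.0
```

```bash
python3 -m inch '[[0,0,-0.4,0,0,0],[0,0,-0.8,0,0,0],[0,0,-0.8,0,0,0],[0,0,-0.8,0,0,0]]'
```

```text
time: 16.1
position: [0.5473, -0.2073, 0.184]
tool_rot: [1.612, 1.864, -0.666]
ft_force: [-0.5, 0.1, 1.5]
grip_width: 0.336
grip_force: 55.0
```

The bar is now carrying it: Fz went from -3 to +1.5, so about 4.5 N on the bar. I'll release, then back out along the tool axis.

```bash
python3 -m inch '[[0,0,0,0,0,0],[0,0,0,0,0,0],[0,0,0,0,0,0],[0,0,0,0,0,0],[0,0,0,0,0,0]]' 60
python3 - <<'E'
from h import *
out=[]
for n,(y,x) in(('side',(90,380)),('top',(60,350))):
    im,d,K,T=snap(n); out.append(cv2.resize(im[y:y+220,x:x+160],None,fx=2.5,fy=2.5))
cv2.imwrite('pics/g5.png',np.hstack(out)[...,::-1])
E
```

```text
time: 16.73
position: [0.5472, -0.207, 0.1837]
tool_rot: [1.612, 1.865, -0.666]
ft_force: [0.4, 0.6, -0.1]
grip_width: 0.681
grip_force: 0.0
```

View pics/g5.png

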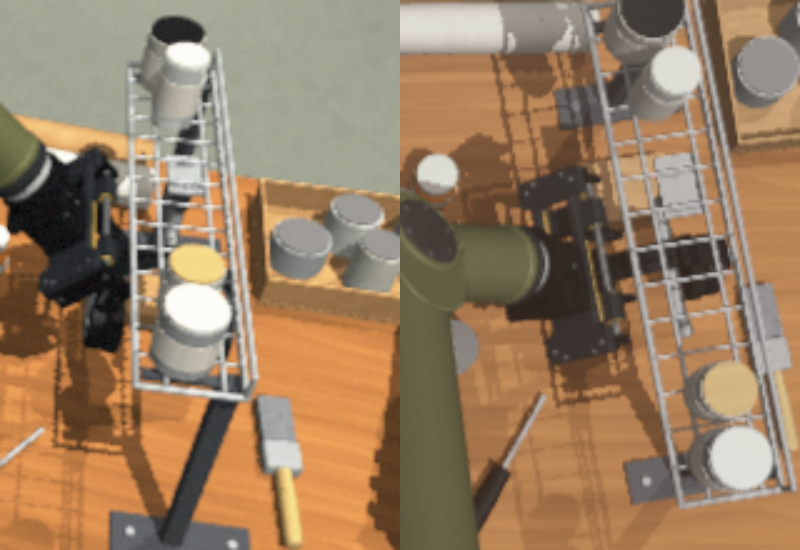

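The fingers are open, and the band hangs across the middle of the bar at about (690,262) in the right-hand picture. I'll back out now.

```bash
python3 -m inch '[[-0.5,3.5,3.5,0,0,0],[-1,7,7,0,0,0],[-2,14,14,0,0,0],[-3.5,24,24,0,0,0],[-5,35,35,0,0,0],[-8,52,52,0,0,0],[-10,70,70,0,0,0],[-14,95,95,0,0,0],[-18,120,120,0,0,0],[-18,120,120,0,0,0],[-18,120,120,0,0,0],[-18,120,120,0,0,0]]'
python3 - <<'E'
from tilt import *
out=[]
a=np.radians(8.4); h=np.array([np.cos(a),np.sin(a),0]); r=np.array([h[1],-h[0],0])
for n,(y,x) in(('side',(90,380)),('top',(60,350))):
    im,d,K,T=snap(n); out.append(cv2.resize(im[y:y+220,x:x+160],None,fx=2.5,fy=2.5))
    P=cloud(d,K,T); o=np.array([.555,-.261,.134]); centre(P,im,o-.0544*r+[0,0,.0544],a,-.03)
cv2.imwrite('pics/g6.png',np.hstack(out)[...,::-1])
E
```

```text
time: 18.32
position: [0.5285, -0.0883, 0.3029]
tool_rot: [1.613, 1.864, -0.669]
ft_force: [-0.1, -0.8, 0.5]
grip_width: 0.688
grip_force: 0.0
n 94 l [-0.0144 -0.0065  0.013 ] centre rel (right,up) [ 0.0528 -0.0572] rms 0.0027 tilt deg -2.29 xr 0.014 0.123
n 285 l [-0.0136 -0.0019  0.0148] centre rel (right,up) [ 0.0556 -0.0559] rms 0.0029 tilt deg -0.16 xr 0.012 0.125
```

View pics/g6.png

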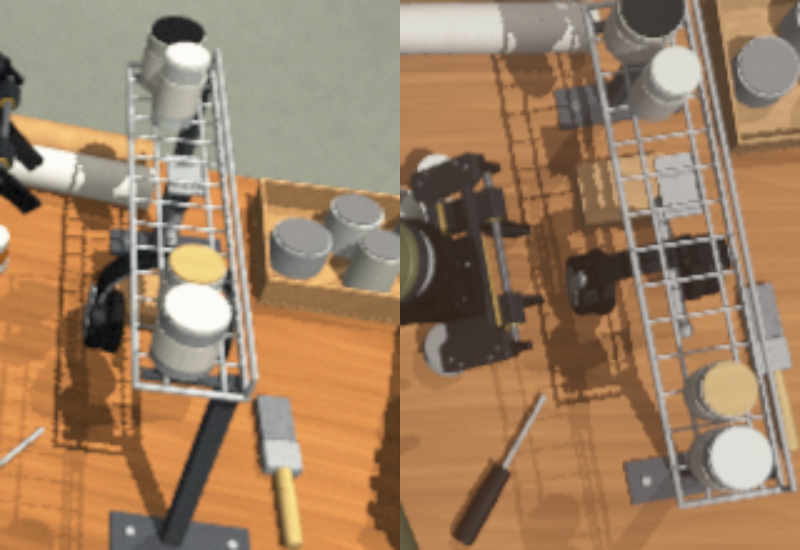

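The headphones hang square on the bar, within about 2 mm of its middle and with a cup on each side. I'll let any swing die out, then hand in.

```bash
python3 -m inch '[[0,0,0,0,0,0],[0,0,0,0,0,0],[0,0,0,0,0,0],[0,0,0,0,0,0],[0,0,0,0,0,0],[0,0,0,0,0,0],[0,0,0,0,0,0],[0,0,0,0,0,0],[0,0,0,0,0,0],[0,0,0,0,0,0],[0,0,0,0,0,0],[0,0,0,0,0,0],[0,0,0,0,0,0],[0,0,0,0,0,0],[0,0,0,0,0,0],[0,0,0,0,0,0]]'
python3 - <<'E'
from tilt import *
a=np.radians(8.4); h=np.array([np.cos(a),np.sin(a),0]); r=np.array([h[1],-h[0],0])
im,d,K,T=snap('top'); centre(cloud(d,K,T),im,np.array([.555,-.261,.134])-.0544*r+[0,0,.0544],a,-.03)
print(ctrl.close_job())
E
```

```text
time: 20.42
position: [0.5292, -0.087, 0.3037]
tool_rot: [1.612, 1.865, -0.666]
ft_force: [-0.0, -0.3, -0.5]
grip_width: 0.692
grip_force: 0.0
n 285 l [-0.0137 -0.0021  0.015 ] centre rel (right,up) [ 0.0553 -0.0557] rms 0.0028 tilt deg -0.22 xr 0.012 0.124
the job is handed in; nothing more can be done
None
```

The headphones hang released and still on the bar, about 2 mm from its middle with one cup on each side, and I handed the job in at about 20 s; the hand-in returned no verdict.

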